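# Set up the tartlet press

## Robot

A 6-joint arm with a two-finger parallel gripper is mounted at the origin on the work surface. World frame = base frame: x ahead of the robot, y to its left, z up, the work surface at z = 0. Lengths are in mm, angles in rad, forces in N, time in s.
With the tool pointing down it reaches from about 350 to 875 mm from the base axis. Payload 4.2 kg.
Tool frame: the origin (TCP) lies at the very end of the fingers, on their centre line; the grasp point (between the pads) lies 19 mm behind it (pinch_z is the distance from the TCP to the grasp point, in mm); z points along the fingers, y is the line along which they close (so a half turn about z gives the same grasp; the last joint's range is limited). The gripper opens to 85 mm and grips with 20 to 120 N. Pads are 22 mm wide; open, the fingers measure 114 mm over their backs; the gripper's body (76 mm by 85 mm) begins 54 mm behind the grasp point. The pads swing forward as they close: fully open they stand 13 mm farther back than shut.
Start: joints at [1.437, 0.385, 0.008, 0, -1.194, -0.259], TCP at [239.202, 577.392, 231.312] pointing down, gripper open.
Joint ranges: [-3.14, 3.14], [-1.21, 2.06], [-1.07, 1.41], [-3.16, 2.05], [-2.99, -0.16], [-3.1, 3.1]. Speed limits (rad/s): [2.79, 2.79, 3.14, 3.14, 3.14, 3.14].

## Interface

Orientations are given as a unit quaternion [x, y, z, w].
In Python, from bench import * gives the robot as it stands.
- The arm moves only by the tool arm_command, never from a script. Its argument "steps" is one flat list of numbers, 4 for each row, row after row: the shift along the tool's x, y, z in m, then the turn about the tool's z in rad. In form: [tx, ty, tz, roll, tx, ty, tz, roll, ...]. A call has 1 to 20 rows; each row shifts and turns the commanded pose from where the row before left it, along the tool's axes as they then stand; what a row does not reach is not made up. A row lasts 1/8 s, in which the tool goes at most 62.5 mm and 10.7 degrees, less where a joint would pass 70% of its speed; a pose out of reach is approached as far as the arm can. A call with a gripper value outside its range is refused whole. "grip" is the finger opening in m, from 0 to 0.0854, set as the call begins (left out, the last holds). The fingers move at their own pace and stop on an object; the grip force is fixed at half the most. Time passes only in rows, so rows that do not move let the fingers close. It gives the time, the measured TCP pose, the force, the opening and the grip force at its end, in the units of the state.
- read_state(): the state, without advancing time (a new reading comes with each control period).
- get_image(name): name is "side" or "top" or "wrist"; returns the picture (480x640x3 uint8, red, green, blue); there is no depth.
- get_calibration(name): a dict with "camera_matrix" (3x3 intrinsics, pixels), "k1" (the pictures are not rectified: a ray, as slopes to the right and down, at radius r is drawn at 1 + k1 r^2 times it, then the intrinsics apply), "cam_to_world" (4x4, takes a point from camera to world coordinates). Camera axes: x right, y down, z forward; pixel columns grow to the right and rows downward; lengths in mm; the calibration is good to about 2 mm. A picture is of the moment at which its call begins: read the wrist's pose just before it. get_calibration takes no time and is no camera call; for the wrist camera it gives the pose at the moment of the call.
- job_done(): hands the job in; it is judged then, once.
The state is a dict: "clock": time; "joints": joint angles; "joint_vel": joint speeds; "joint_efforts": joint torques, N m; "position": TCP position; "ee_rot": TCP orientation; "contact_force": force on the tool from outside, world axes, zero at the start; "wrist_torque": the same for the moment, N m; "gripper_width": finger opening in mm; "grasp_force": force on a finger pad.
Only numpy, scipy, OpenCV 4.12 (cv2) and the standard library are available. Lean on these libraries where they do the work, as an engineer would, in place of code of your own. Each camera call takes 0.05 s, during which the arm holds its last target. There are 200 camera calls.

## Task

Set up the tartlet press for the bright aluminium tin: set that tin gently upright in the round seat of the press's tray, let go of it, and push the tray by its red tab all the way in under the blue former. Then press the former down into the tin and stop when its flat top is level with the tin's rim, before it wedges tight in the tin, and last turn the red bar on top clockwise to its stop, in line with the crossbar, to lock it. Do not drop the tin, leave the other two tins, the ramekin, the jar and the spatula where they are, and let go of everything.

Things in the scene. Friction and masses are not known exactly. Their poses are not given: they have to be found in the camera images.
- tin_mid (a point): centre, half-way up (22.5 mm above its underside), of the bright aluminium tartlet tin: an open tapered cup, 45 mm high, outside diameter 46 mm at the foot and 66 mm at the rim (about 61 mm 34 mm up), wall 2.5 mm, floor 3 mm, about 120 g, standing mouth up on the bench; z along its axis, up. It can be taken from above across its outside near the rim, fingertips at least 12 mm above its foot so that they clear the seat's collar
- tin_rim (a point): centre of the aluminium tin's mouth, in the plane of its rim, 22.5 mm above tin_mid
- tray_seat (a point): centre of the seat's floor on the aluminium sliding tray, 25 mm above the bench; the tin's foot rests here with the rim then 45 mm higher. The seat is a shallow grey tapered collar 8 mm high, inside diameter 48 mm at the floor and 60 mm at the top, 70 mm outside. Its x axis is the direction in which the tray slides in, y across, z up
- tray_tab (a point): centre of the front face of the tray's upright red tab (the face that is pushed), 47 mm above the bench and 81 mm ahead of the seat's centre; the tab is 80 mm wide, 8 mm thick and reaches from 17 to 57 mm above the bench; x axis: the direction to push, horizontal
- tray (a joint): travel of the tray: 0 fully out, 0.130 m fully in against its stop, where the seat is right under the former; stays where it is left; pushing takes about 3 N
- former_top (a point): centre of the flat top of the blue tapered former (a solid plug 33 mm high below this point, diameter 57 mm at this top and 42 mm at the bottom) that hangs on a 16 mm steel spindle under the crossbar. At joint former = 0 it is 122 mm above the bench. Level with the rim of the seated tin (70 mm above the bench) it clears the tin's wall by 2 mm all round; about 9 mm deeper it wedges. z up, x as the tray's
- former (a joint): how far the former has been pushed down, 0 (up) to 0.068 m; friction holds it wherever it is left; pressing it down takes 6 to 10 N, raising it about 18 N; it moves with the spindle and the red bar as one
- lock_bar (a point): centre of the red locking bar on top of the spindle, always 118 mm above former_top; the bar is 80 mm long (its x axis), 14 mm wide (y), 20 mm high; it can be pressed on its top, 10 mm above this point, and gripped across its width. The crossbar below it is 205 mm wide along the press's y axis, 30 mm deep, its top 148 mm above the bench, carried by two posts 85 mm either side of the spindle
- lock (a joint): turn of the red bar, clockwise seen from above: 0 pointing along the tray's x axis (open), 1.571 rad in line with the crossbar, at its stop (locked); about 0.12 N m of friction
- dark_tin: dark non-stick tin, 80 mm across the rim, 38 mm high, not to be used; origin under its centre
- copper_tin: slim copper tin, 52 mm across the rim, 50 mm high, not to be used; origin under its centre
- ramekin: blue ceramic ramekin, 84 mm across, 45 mm high; origin under its centre
- palette: blue-handled spatula about 280 mm long lying flat on the bench; origin under its middle
- jar: glass jar, 66 mm across, 90 mm high; origin under its centre
Mind the look-alikes: they are no part of the job. Leave any yellow look-alike of the part that bears tin_mid alone.

How it is judged:
By the outcome, as a careful person would: the job done as asked, in the order asked, and still so for the second after the job is handed in, with the robot touching nothing.
It also fails if it takes over 72 s, if anything falls off the work surface, if the arm or the gripper's body presses on something with over 40 N, if the wrist force passes 120 N, or if a joint passes its speed limit or range.

## Working session

There is one attempt and no reset: what is moved stays moved. The work goes in short steps, Python scripts to look and compute and a tool call to move; the robot and the scene stay as the last step left them, time stands still between calls to the robot, and variables do not carry over. Pictures are saved under pics/ and viewed, at most 12 in all, crops included, and the job is handed in when it is done.

Besides the shell and the picture viewer there is one more tool, called by a JSON object that holds its "method" and its "body", one argument or row to a line. arm_command: Moves the arm, as the interface text tells. Its arguments: {"type":"object","properties":{"steps":{"type":"array","items":{"type":"number"}},"grip":{"type":"number"}},"required":["steps"]}

```bash
mkdir -p pics; ls; python3 - <<'E'
from bench import *
import cv2
s=read_state();print({k:s[k] for k in('clock','position','ee_rot','gripper_width','contact_force')})
for n in('top','side'):
    cv2.imwrite(f'pics/{n}0.png',get_image(n)[:,:,::-1]);c=get_calibration(n);print(n,c)
E
```

```text
pics
{'clock': 0.0, 'position': array([238.98213046, 576.87535536, 230.20912432]), 'ee_rot': array([ 9.80757359e-01, -1.95227566e-01, -1.70998543e-04,  1.08233391e-03]), 'gripper_width': 85.64346525072553, 'contact_force': array([ 0.15326143, -0.24169672, -0.40138419])}
top {'camera_matrix': array([[585.34813006,   0.        , 320.39537559],
       [  0.        , 585.34813006, 241.66656568],
       [  0.        ,   0.        ,   1.        ]]), 'k1': -0.01825460465583919, 'cam_to_world': array([[ 2.72541581e-04, -9.86328867e-01,  1.64788630e-01,
         3.52206271e+02],
       [-9.99964845e-01, -1.64982838e-03, -8.22108515e-03,
        -1.41076586e+02],
       [ 8.38056656e-03, -1.64780596e-01, -9.86294642e-01,
         1.20441630e+03],
       [ 0.00000000e+00,  0.00000000e+00,  0.00000000e+00,
         1.00000000e+00]])}
side {'camera_matrix': array([[576.70949375,   0.        , 320.21722649],
       [  0.        , 576.70949375, 228.91280236],
       [  0.        ,   0.        ,   1.        ]]), 'k1': -0.017220360946758374, 'cam_to_world': array([[ 8.60997689e-01, -2.80510520e-01,  4.24260331e-01,
         5.87602854e+01],
       [-5.08157607e-01, -4.39309622e-01,  7.40798827e-01,
        -1.00160519e+03],
       [-2.14202186e-02, -8.53417192e-01, -5.20788124e-01,
         7.53911414e+02],
       [ 0.00000000e+00,  0.00000000e+00,  0.00000000e+00,
         1.00000000e+00]])}
```

View pics/top0.png

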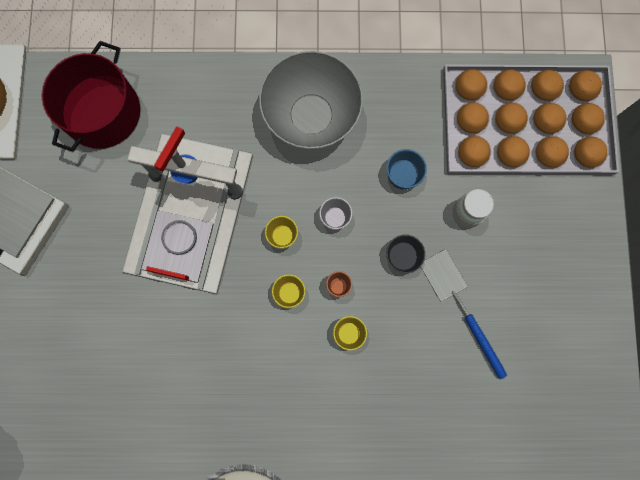

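View pics/side0.png

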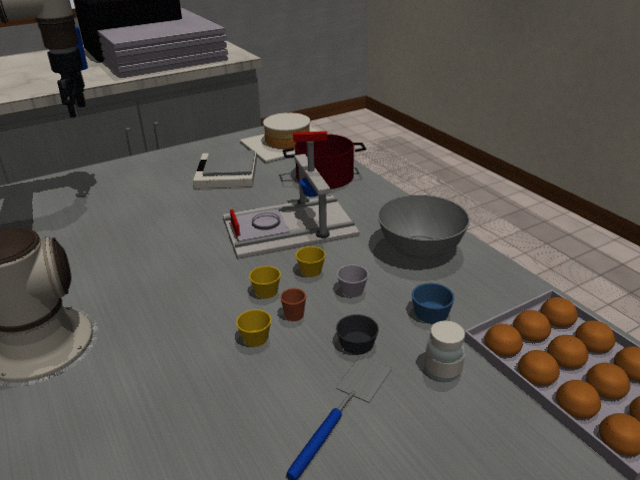

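Candidates: the light grey cup at top (336,214) / side (352,281); the yellow ones at (281,232), (288,291), (350,333); the copper one at (339,285); the dark one at (406,254). Only the light grey one is bright aluminium. The press is at (190,215), with its tab at the front at (167,273). I'll confirm in one enlarged crop.

```bash
python3 - <<'E'
import cv2,numpy as np
a=cv2.imread('pics/top0.png')
p=cv2.resize(a[125:300,115:255],None,fx=3.4,fy=3.4,interpolation=cv2.INTER_CUBIC)
t=cv2.resize(a[189:239,311:361],None,fx=6,fy=6,interpolation=cv2.INTER_CUBIC)
o=np.zeros((595,790,3),np.uint8);o[:p.shape[0],:p.shape[1]]=p;o[:300,480:780]=t
b=cv2.imread('pics/side0.png');u=cv2.resize(b[255:305,327:377],None,fx=5.8,fy=5.8,interpolation=cv2.INTER_CUBIC);o[302:592,480:770]=u
cv2.imwrite('pics/crop1.png',o)
E
```

```text
(no output)
```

View pics/crop1.png

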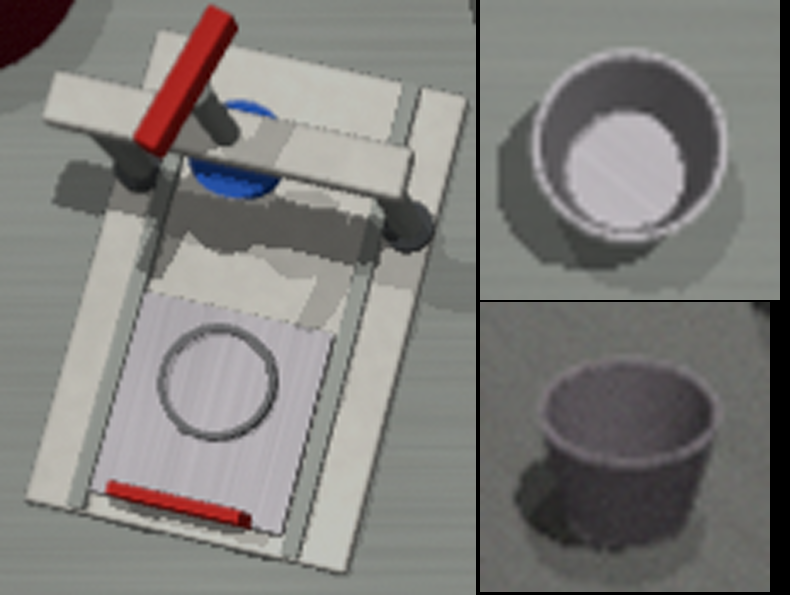

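The crop shows the light grey aluminium cup, rim centre near (336,213), and it is the one meant. The collar centre is near (179,237), and the bar runs from (159,166) to (180,129). Next I convert these to positions.

```bash
cat >h.py <<'E'
from bench import *
import numpy as np, cv2
from scipy.spatial.transform import Rotation as R
def ray(cal,u,v):
    K=cal['camera_matrix'];k=cal['k1'];x=(np.array([u,v])-K[:2,2])/K[0,0];y=x.copy()
    for _ in range(10): y=x/(1+k*(y@y))
    T=cal['cam_to_world'];return T[:3,3],T[:3,:3]@np.r_[y,1]
def atz(cal,u,v,z):
    o,d=ray(cal,u,v);return o+d*(z-o[2])/d[2]
def proj(cal,p):
    T=cal['cam_to_world'];q=T[:3,:3].T@(np.array(p)-T[:3,3]);y=q[:2]/q[2];y=y*(1+cal['k1']*(y@y))
    return y*cal['camera_matrix'][0,0]+cal['camera_matrix'][:2,2]
def yaw():
    s=read_state();x=R.from_quat(s['ee_rot']).as_matrix();return s,x
E
python3 - <<'E'
from h import *
t=get_calibration('top');s=get_calibration('side')
C=lambda x,y:((x+.5)/3.4-.5+115,(y+.5)/3.4-.5+125)
P=lambda n,x,y,z:print(n,atz(t,*C(x,y),z).round(1))
print('tin',atz(t,311+(630.5-480)/6-.5,189+145.5/6-.5,45),atz(s,327+(629.5-480)/5.8-.5,255+(411.5-302)/5.8-.5,45))
P('seat',218,381.5,33)
P('railR',350,573,20);P('railR',466,100,20)
P('trayL',90,490,25);P('trayL',148,292,25);P('trayR',284,534,25);P('trayR',332,338,25)
for q in[(210,6),(237,17),(161,154),(136,141)]:P('bar',*q,250)
P('xbar',44,122,148);P('xbar',57,72,148);P('xbar',412,150,148);P('xbar',402,196,148)
P('tabL',108,482,57);P('tabR',250,516,57);P('tabL',108,491,57);P('tabR',250,526,57)
E
```

```text
tin [ 605.35452241 -181.48928111   45.        ] [ 602.0879029  -183.08968749   45.        ]
seat [557.4 136.7  33. ]
railR [444.2  56.7  20. ]
railR [736.7  -6.4  20. ]
trayL [493.  212.2  25. ]
trayL [613.7 183.2  25. ]
trayR [466.9  95.7  25. ]
trayR [585.5  70.9  25. ]
bar [710.9  97.1 250. ]
bar [705.2  83.3 250. ]
bar [633.9 118.2 250. ]
bar [640.5 130.9 250. ]
xbar [682.1 211.2 148. ]
xbar [710.9 205.6 148. ]
xbar [666.5   8.1 148. ]
xbar [640.4  12.9 148. ]
tabL [493.9 192.4  57. ]
tabR [474.2 109.3  57. ]
tabL [488.6 192.2  57. ]
tabR [468.4 109.1  57. ]
```

{"method": "arm_command", "body": {
  "steps": [0.035,0.031,0.002,0,0.035,0.031,0.002,0,0.035,0.031,0.002,0,0.035,0.031,0.002,0,0.035,0.031,0.002,0,0.035,0.031,0.002,0,0.035,0.031,0.002,0,0.035,0.031,0.002,0,0.035,0.031,0.002,0,0.035,0.031,0.002,0,0.035,0.031,0.002,0,0.035,0.031,0.002,0,0.035,0.031,0.002,0,0.035,0.031,0.002,0,0.035,0.031,0.002,0,0.035,0.031,0.002,0,0.035,0.031,0.002,0,0.033,0.034,0.002,0,0,0,0,0,0,0,0,0],
  "grip": 0.085
}}

```text
clock: 2.6
position: [604.1, -181.2, 194.6]
ee_rot: [0.981, -0.195, -0.001, -0.0]
contact_force: [0.4, 0.4, 0.4]
gripper_width: 84.9
grasp_force: 0.0
```

```bash
cat >look.py <<'E'
import sys
from h import *
s=read_state();c=get_calibration('wrist');cv2.imwrite(f'pics/{sys.argv[1]}.png',get_image('wrist')[:,:,::-1])
import pickle;pickle.dump(c,open(f'pics/{sys.argv[1]}.pkl','wb'))
m=R.from_quat(s['ee_rot']).as_matrix();print(s['clock'],s['position'].round(1),'psi',np.degrees(np.arctan2(m[1,0],m[0,0])).round(2),'cam',c['cam_to_world'][:3,3].round(1),'q',s['joints'].round(2))
E
python3 look.py w1
```

```text
2.6 [ 604.1 -181.2  194.6] psi -22.54 cam [ 675.8 -211.7  335.7] q [-0.04  0.42 -0.03 -0.   -1.12  1.21]
```

View pics/w1.png

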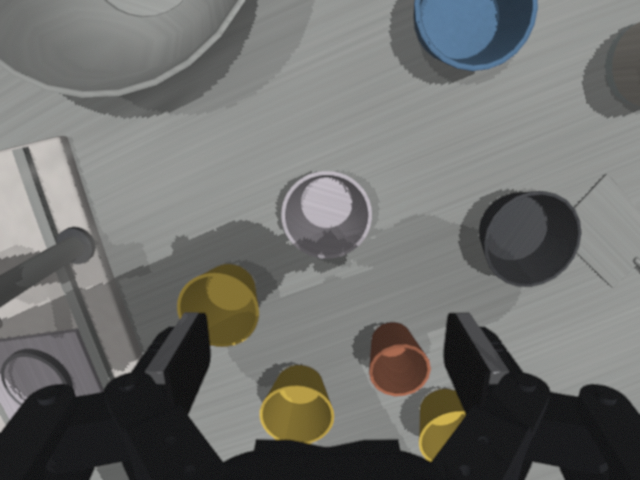

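The wrist view shows the tin at rim centre (326,214), with no tin close to where the fingers come down.

```bash
python3 - <<'E'
from h import *;import pickle
c=pickle.load(open('pics/w1.pkl','rb'));p=atz(c,326.5,214.5,45);print(p)
print(np.ptp([atz(c,281,214,45)[:2],atz(c,372,214,45)[:2]],0))
a=np.radians(-22.54);d=p[:2]-[604.1,-181.2];print(d@[np.cos(a),np.sin(a)],d@[np.sin(a),-np.cos(a)])
E
```

```text
[ 604.82769726 -182.24636556   45.        ]
[25.2689243  61.05845149]
1.0732115903320045 0.6874889678445958
```

{"method": "arm_command", "body": {
  "steps": [0.001,0.001,0.04,0,0,0,0.04,0,0,0,0.035,0,0,0,0.03,0,0,0,0.02,0,0,0,0.01,0,0,0,0.003,0,0,0,0,0]
}}

```text
clock: 3.65
position: [605.7, -182.3, 18.1]
ee_rot: [0.981, -0.195, 0.001, -0.0]
contact_force: [-0.3, 0.6, -0.1]
gripper_width: 84.9
grasp_force: 0.0
```

{"method": "arm_command", "body": {
  "steps": [0,0,0,0,0,0,0,0,0,0,0,0,0,0,0,0,0,0,0,0,0,0,0,0],
  "grip": 0.045
}}

```text
clock: 4.4
position: [606.1, -182.7, 19.3]
ee_rot: [0.981, -0.195, 0.001, 0.0]
contact_force: [-1.0, 1.3, 4.6]
gripper_width: 62.9
grasp_force: 64.8
```

{"method": "arm_command", "body": {
  "steps": [0,0,-0.005,0,0,0,-0.015,0,0,0,-0.03,0,0,0,-0.04,0,0,0,-0.04,0,-0.015,-0.014,0,0,-0.03,-0.028,0,0,-0.03,-0.028,0,0,-0.03,-0.028,0,0,-0.03,-0.028,0,0,-0.03,-0.028,0,0,-0.03,-0.028,0,0,-0.02,-0.02,0,0,-0.01,-0.011,0,0,0,0,0,0,0,0,0,0]
}}

```text
clock: 6.4
position: [478.9, 99.8, 147.2]
ee_rot: [0.981, -0.195, -0.0, 0.0]
contact_force: [-0.3, -0.2, -0.7]
gripper_width: 62.6
grasp_force: 66.0
```

```bash
python3 look.py w2
```

```text
6.4 [478.9  99.8 147.2] psi -22.55 cam [550.4  69.3 288.4] q [ 0.54  0.24 -0.44  0.   -0.89  0.64]
```

View pics/w2.png

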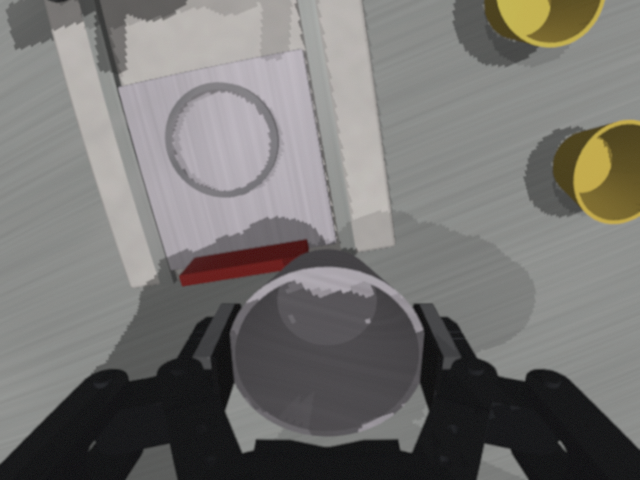

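The collar centre is at (222,140), the tin is held upright, and the tray's back corners are at (120,88) and (301,50).

```bash
python3 - <<'E'
from h import *;import pickle
c=pickle.load(open('pics/w2.pkl','rb'));p=atz(c,222.5,140,33);print(p)
A=lambda a,b,z:(lambda d:np.degrees(np.arctan2(d[1],d[0])))(atz(c,*b,z)[:2]-atz(c,*a,z)[:2])
print(A((120,88),(301,50),25)+90,A((337,240),(301,50),25),A((175,283),(120,88),25),A((393,245),(357,0),20))
for f in[(-102.5)]:
  a=np.radians(-22.55);d=p[:2]-[478.9,99.8];print(d,d@[np.cos(a),np.sin(a)],d@[np.sin(a),-np.cos(a)])
E
```

```text
[556.03012499 135.56561593  33.        ]
-12.633199436353465 -11.914299141599209 -13.18887607592084 -12.251240952585736
[77.13012499 35.76561593] 57.51741973945052 -62.609758742570705
```

{"method": "arm_command", "body": {
  "steps": [0,0,0,0.1745,0,0,0,0.1745,0,0,0,0.1745,0,0,0,0.1745,0,0,0,0.1745,0,0,0,0.1745,0,0,0,0.1745,0,0,0,0.1745,-0.013,-0.017,0,0,-0.013,-0.017,0,0,-0.013,-0.017,0.015,0,-0.012,-0.017,0.02,0,0,0,0.025,0,0,0,0.015,0,0,0,0.007,0,0,0,0,0,0,0,0,0]
}}

```text
clock: 8.57
position: [556.9, 135.6, 66.3]
ee_rot: [-0.626, 0.78, -0.0, 0.001]
contact_force: [-1.0, 0.2, -1.4]
gripper_width: 62.5
grasp_force: 66.0
```

```bash
python3 look.py w3; python3 - <<'E'
from h import *
for i in range(6): print(read_state()['position'].round(1))
a=get_image('top')[:,:,::-1];b=get_image('side')[:,:,::-1]
o=np.zeros((400,800,3),np.uint8);o[:,:400]=cv2.resize(a[190:270,140:220],(400,400),interpolation=2);o[:,400:]=cv2.resize(b[180:260,225:305],(400,400),interpolation=2)
w=cv2.imread('pics/w3.png');cv2.imwrite('pics/c3.png',np.vstack([cv2.resize(o,(400,200)),cv2.resize(w,(400,300))]) if 0 else np.hstack([cv2.resize(w,(520,390)),np.vstack([cv2.resize(o[:,400:],(270,270)),np.zeros((120,270,3),np.uint8)])]))
E
```

```text
8.575 [556.9 135.6  66.3] psi -102.48 cam [538.6  58.4 207.4] q [ 0.52  0.47 -0.33  0.   -0.77 -0.74]
[556.8 135.7  66.3]
[556.8 135.7  66.3]
[556.8 135.7  66.3]
[556.8 135.7  66.3]
[556.8 135.7  66.3]
[556.8 135.7  66.3]
```

View pics/c3.png

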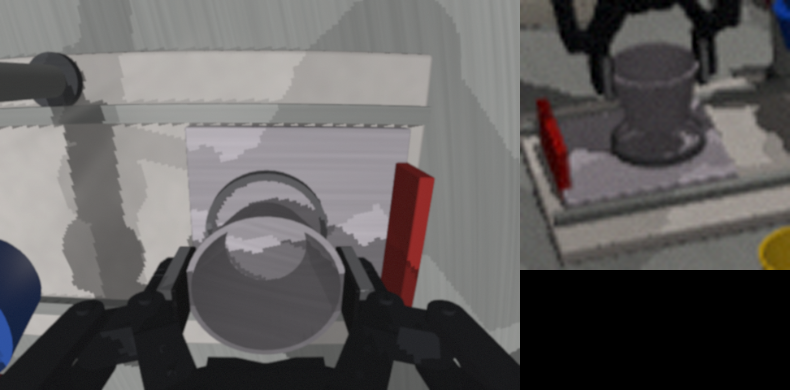

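The tin hangs over the collar; in the wrist view they line up at x about 266. I'll lower it slowly.

{"method": "arm_command", "body": {
  "steps": [0,0,0.006,0,0,0,0.006,0,0,0,0.004,0,0,0,0.002,0,0,0,0.002,0,0,0,0.001,0,0,0,0,0]
}}

```text
clock: 9.6
position: [556.4, 135.5, 44.4]
ee_rot: [-0.626, 0.78, -0.0, 0.0]
contact_force: [0.4, 0.0, -1.1]
gripper_width: 63.0
grasp_force: 66.0
```

{"method": "arm_command", "body": {
  "steps": [0,0,0.001,0,0,0,0,0]
}}

```text
clock: 9.85
position: [556.6, 135.5, 44.2]
ee_rot: [-0.626, 0.78, -0.0, 0.0]
contact_force: [-2.1, 0.5, 5.4]
gripper_width: 63.2
grasp_force: 66.5
```

{"method": "arm_command", "body": {
  "steps": [0,0,0,0,0,0,0,0,0,0,0,0,0,0,0,0,0,0,-0.01,0,0,0,-0.03,0,0,0,-0.04,0,0,0,0,0,0,0,0,0],
  "grip": 0.085
}}

```text
clock: 10.98
position: [556.0, 135.4, 123.6]
ee_rot: [-0.626, 0.78, 0.0, 0.0]
contact_force: [0.3, 0.2, 0.1]
gripper_width: 85.0
grasp_force: 0.0
```

```bash
python3 look.py w4; python3 - <<'E'
from h import *
a=get_image('top')[:,:,::-1];b=get_image('side')[:,:,::-1]
w=cv2.imread('pics/w4.png')
R_=cv2.resize(b[175:255,220:310],(270,240),interpolation=2);cv2.imwrite('pics/c4.png',np.hstack([cv2.resize(w,(520,390)),np.vstack([R_,cv2.resize(b[120:180,280:360],(270,150))])]))
E
```

```text
10.975 [556.  135.4 123.6] psi -102.51 cam [537.9  58.2 264.8] q [ 0.52  0.4  -0.27 -0.   -0.9  -0.74]
```

View pics/c4.png

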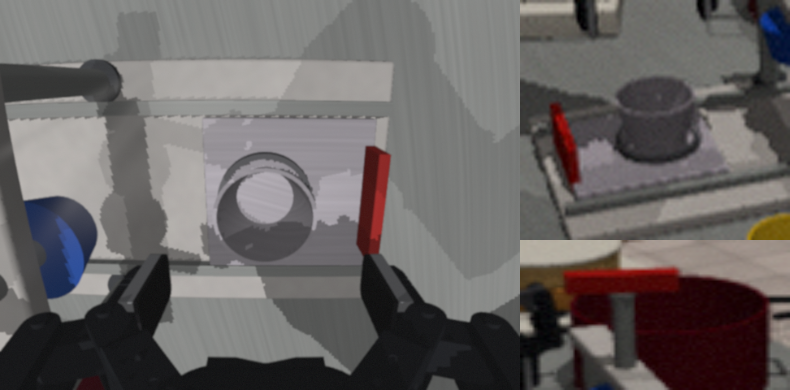

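The tin stands upright in the seat. I'll back off along +ty (away from the press), go down in front of the tab and push with the open front finger's back.

{"method": "arm_command", "body": {
  "steps": [0,0.02,0,0,0,0.035,0,0,0,0.035,0,0,0,0.035,0,0,0,0.03,0,0,0,0.015,0.02,0,0,0,0.03,0,0,0,0.03,0,0,0,0.02,0,0,0,0,0,0,0,0,0]
}}

```text
clock: 12.5
position: [390.6, 172.4, 23.6]
ee_rot: [-0.626, 0.78, -0.0, 0.0]
contact_force: [0.1, -0.2, -0.2]
gripper_width: 84.9
grasp_force: 0.0
```

```bash
python3 look.py w5;  python3 - <<'E'
from h import *
b=get_image('side')[:,:,::-1]
w=cv2.imread('pics/w5.png')
R_=cv2.resize(b[175:265,190:310],(270,202),interpolation=2);cv2.imwrite('pics/c5.png',np.hstack([cv2.resize(w,(520,390)),np.vstack([R_,np.zeros((188,270,3),np.uint8)])]))
E
```

```text
12.5 [390.6 172.4  23.6] psi -102.47 cam [372.5  95.3 164.8] q [ 0.8   0.35 -0.72  0.   -0.5  -1.02]
```

View pics/c5.png

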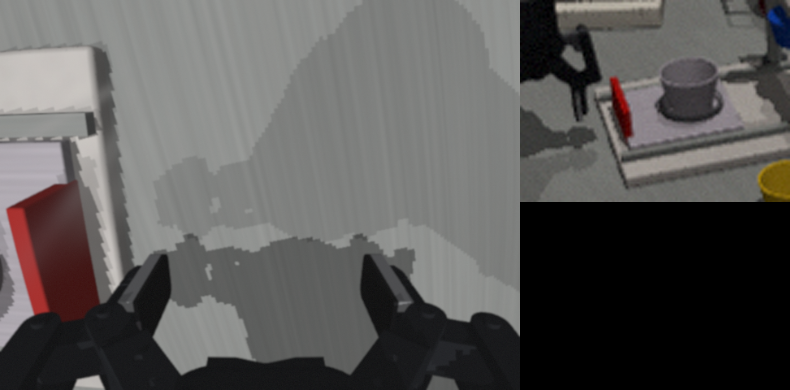

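{"method": "arm_command", "body": {
  "steps": [0,-0.01,0,0,0,-0.01,0,0,0,-0.007,0,0,0,-0.004,0,0,0,-0.004,0,0,0,-0.004,0,0,0,-0.004,0,0,0,-0.004,0,0]
}}

```text
clock: 13.6
position: [436.0, 161.7, 23.2]
ee_rot: [-0.626, 0.78, 0.0, -0.0]
contact_force: [-2.6, -0.1, 1.0]
gripper_width: 85.1
grasp_force: 1.1
```

{"method": "arm_command", "body": {
  "steps": [0,-0.005,0,0,0,-0.007,0,0,0,-0.007,0,0,0,-0.007,0,0,0,-0.007,0,0,0,-0.007,0,0,0,-0.007,0,0,0,-0.007,0,0,0,-0.007,0,0,0,-0.007,0,0,0,-0.007,0,0,0,-0.007,0,0,0,-0.007,0,0,0,-0.005,0,0,0,-0.004,0,0]
}}

```text
clock: 15.48
position: [532.3, 140.9, 23.3]
ee_rot: [-0.626, 0.78, -0.0, 0.0]
contact_force: [-2.2, -0.7, -1.7]
gripper_width: 85.4
grasp_force: 1.1
```

{"method": "arm_command", "body": {
  "steps": [0,-0.003,0,0,0,-0.003,0,0,0,-0.002,0,0]
}}

```text
clock: 15.85
position: [539.9, 139.2, 23.3]
ee_rot: [-0.626, 0.78, -0.0, 0.0]
contact_force: [-2.6, -0.4, -1.0]
gripper_width: 84.8
grasp_force: 1.1
```

{"method": "arm_command", "body": {
  "steps": [0,-0.002,0,0,0,-0.002,0,0,0,-0.001,0,0,0,-0.001,0,0,0,0,0,0]
}}

```text
clock: 16.48
position: [541.0, 138.6, 23.6]
ee_rot: [-0.626, 0.779, 0.002, -0.003]
contact_force: [-19.3, 8.2, 10.9]
gripper_width: 85.1
grasp_force: 10.3
```

{"method": "arm_command", "body": {
  "steps": [0,-0.001,0,0,0,-0.001,0,0,0,-0.001,0,0,0,0,0,0]
}}

```text
clock: 16.98
position: [541.0, 138.4, 23.8]
ee_rot: [-0.627, 0.779, 0.003, -0.005]
contact_force: [-29.5, 13.6, 17.1]
gripper_width: 85.1
grasp_force: 16.0
```

{"method": "arm_command", "body": {
  "steps": [0,-0.001,0,0,0,-0.001,0,0,0,-0.001,0,0,0,0,0,0]
}}

```text
clock: 17.48
position: [541.0, 138.3, 24.0]
ee_rot: [-0.627, 0.779, 0.005, -0.008]
contact_force: [-38.6, 19.7, 24.7]
gripper_width: 84.7
grasp_force: 21.7
```

{"method": "arm_command", "body": {
  "steps": [0,0.01,0,0,0,0.02,0,0,0,0.03,0,0,0,0.03,0,0,0,0,-0.04,0,0,0,-0.04,0,0,0,-0.04,0,0,0,0,0]
}}

```text
clock: 18.48
position: [467.0, 158.0, 147.6]
ee_rot: [-0.626, 0.779, -0.001, 0.006]
contact_force: [-0.2, -0.5, 0.1]
gripper_width: 85.1
grasp_force: 0.0
```

```bash
python3 look.py w6;  python3 - <<'E'
from h import *
a=get_image('top')[:,:,::-1];b=get_image('side')[:,:,::-1];cv2.imwrite('pics/top6.png',a);cv2.imwrite('pics/side6.png',b)
w=cv2.imread('pics/w6.png')
cv2.imwrite('pics/c6.png',np.hstack([cv2.resize(a[120:300,115:265],(400,480),interpolation=2),cv2.resize(b[120:264,220:340],(400,480),interpolation=2)]))
E
```

```text
18.475 [467.  158.  147.6] psi -102.41 cam [447.5  80.  288.2] q [ 0.66  0.24 -0.44  0.   -0.88 -0.88]
```

View pics/c6.png

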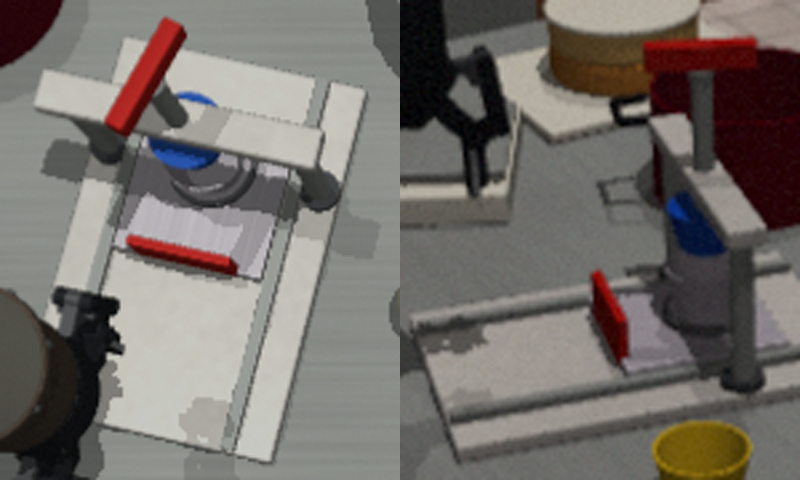

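The tray is nearly or fully in, with the tab at top crop (127-236, 236-272). I'll check the distance from tab to former numerically.

```bash
python3 - <<'E'
from h import *
t=get_calibration('top');s=get_calibration('side')
C=lambda x,y:((x+.5)/2.6667-.5+115,(y+.5)/2.6667-.5+120)
T=lambda x,y,z:atz(t,*C(x,y),z)
u=np.array([.976,-.216]);v=np.array([.216,.976])
f=[T(127,245,57)[:2],T(235,272,57)[:2]];k=[T(128,235,57)[:2],T(237,262,57)[:2]]
tab=np.mean(f,0);tk=np.mean(k,0)
bar=[T(*q,250)[:2] for q in[(165,18),(186,27),(127,132),(106,121)]];b=np.mean(bar,0)
x=[T(*q,148)[:2] for q in[(35,104),(45,70),(325,130),(318,166)]];xc=np.mean(x,0)
print('tab',tab,tk,'bar',b,'x',xc,'d',(b-tab)@u,(xc-tab)@u,'moved',(tab-[478.5,150.6])@u, 'oldtab-seat')
S=lambda x,y,z:atz(s,(x+.5)/3.3333-.5+220,(y+.5)/3.3333-.5+120,z)
# side: tab top corners back? front face top corners near (592,272),(625,?)
print('bar dir',np.degrees(np.arctan2(*(bar[0]+bar[1]-bar[2]-bar[3])[::-1])))
for q in [((674-400),192+0)]: pass
# tin rim in side at z70: predicted under former
for p in ([b[0],b[1],122],[b[0],b[1],250],[b[0],b[1],70],[tab[0],tab[1],57]):
  for c,o,k in((s,(220,120),3.3333),(t,(115,120),2.6667)):
    print(np.round(p),((proj(c,p)-o)*k).round(0))
E
```

```text
tab [594.24619365 125.09712982] [601.91472039 124.27404032] bar [673.33650857 107.24189761] x [676.14466027 108.49989592] d 81.04887751920216 83.51790594552135 moved 118.476904962451 oldtab-seat
bar dir -26.547434794402754
[673. 107. 122.] [306. 199.]
[673. 107. 122.] [189. 131.]
[673. 107. 250.] [300.  35.]
[673. 107. 250.] [145.  73.]
[673. 107.  70.] [308. 262.]
[673. 107.  70.] [204. 151.]
[594. 125.  57.] [204. 295.]
[594. 125.  57.] [180. 258.]
```

The tab is 81 mm from the spindle, so the tray is fully in. Next: rise, close the fingers, turn to the bar's direction (-26°) and go over the bar at (673,107).

{"method": "arm_command", "body": {
  "steps": [0,0,-0.04,0,0,0,-0.05,0,0,0,-0.045,0,0,0,-0.01,-0.1667,0,0,0,-0.1667,0,0,0,-0.1667,0,0,0,-0.1667,0,0,0,-0.1667,0,0,0,-0.1667,0,0,0,-0.1667,0,0,0,-0.1667,0.035,-0.0075,0,0,0.035,-0.0075,0,0,0.035,-0.0075,0,0,0.035,-0.0075,0,0,0.035,-0.0075,0,0,0.033,-0.0075,0,0,0,0,0,0,0,0,0,0],
  "grip": 0
}}

```text
clock: 21.0
position: [669.7, 104.9, 286.6]
ee_rot: [0.974, -0.226, -0.001, 0.001]
contact_force: [-0.7, -0.3, -0.1]
gripper_width: -0.2
grasp_force: 0.0
```

```bash
python3 look.py w7; python3 - <<'E'
from h import *
b=get_image('side')[:,:,::-1];w=cv2.imread('pics/w7.png')
cv2.imwrite('pics/c7.png',np.hstack([cv2.resize(w,(520,390)),cv2.resize(b[80:210,265:355],(270,390),interpolation=2)]))
E
```

```text
21.0 [669.7 104.9 286.6] psi -26.09 cam [739.6  70.1 427.7] q [ 0.39  0.45  0.25 -0.   -1.37  0.72]
```

View pics/c7.png

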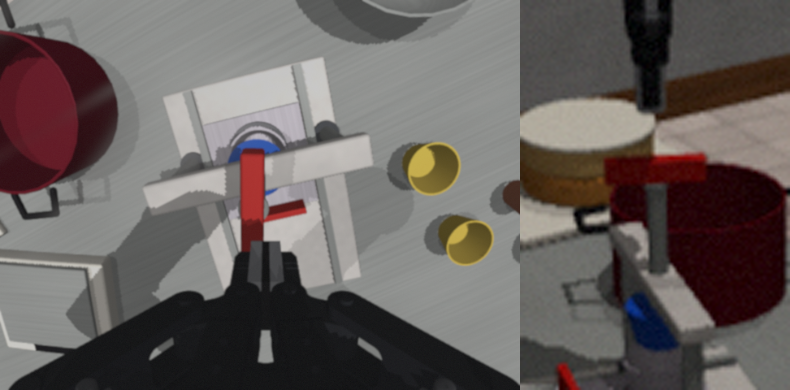

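The bar's far end is centred at (253,150) in the crop (wrist px (312,184)), parallel to the tool's x.

```bash
python3 - <<'E'
from h import *;import pickle
c=pickle.load(open('pics/w7.pkl','rb'));k=640/520
a=np.radians(-26.09)
for z in(250,245):
  for q in((253.5,150),(252.5,235),(241,150),(266,150)):
    p=atz(c,q[0]*k,q[1]*k,z);d=p[:2]-[669.7,104.9];print(z,p.round(1),(d@[np.cos(a),np.sin(a)]).round(1),(d@[np.sin(a),-np.cos(a)]).round(1))
E
```

```text
250 [712.   90.3 250. ] 44.5 -5.5
250 [667.8 113.1 250. ] -5.3 -6.5
250 [715.   96.3 250. ] 44.5 -12.2
250 [709.1  84.3 250. ] 44.5 1.2
245 [711.3  90.8 245. ] 43.5 -5.6
245 [665.8 114.3 245. ] -7.7 -6.7
245 [714.3  97.  245. ] 43.5 -12.5
245 [708.2  84.7 245. ] 43.5 1.2
```

{"method": "arm_command", "body": {
  "steps": [0.0045,-0.006,0,0.018,0,0,0.015,0,0,0,0.01,0,0,0,0.004,0,0,0,0.002,0,0,0,0.002,0,0,0,0,0]
}}

```text
clock: 21.98
position: [676.8, 108.3, 255.5]
ee_rot: [0.972, -0.234, 0.0, -0.0]
contact_force: [-1.1, -0.5, 0.1]
gripper_width: 0.3
grasp_force: 0.0
```

{"method": "arm_command", "body": {
  "steps": [0,0,0.002,0,0,0,0.001,0,0,0,0,0]
}}

```text
clock: 22.35
position: [676.8, 108.3, 252.2]
ee_rot: [0.972, -0.234, -0.0, 0.0]
contact_force: [-0.3, -0.6, 0.5]
gripper_width: 0.0
grasp_force: 0.0
```

{"method": "arm_command", "body": {
  "steps": [0,0,0.002,0,0,0,0.002,0,0,0,0,0]
}}

```text
clock: 22.72
position: [676.7, 108.3, 248.0]
ee_rot: [0.972, -0.234, -0.0, 0.0]
contact_force: [0.2, 0.4, 0.5]
gripper_width: 0.4
grasp_force: 0.0
```

{"method": "arm_command", "body": {
  "steps": [0,0,0.002,0,0,0,0.002,0,0,0,0,0]
}}

```text
clock: 23.1
position: [677.0, 108.4, 245.5]
ee_rot: [0.972, -0.234, 0.001, -0.0]
contact_force: [-1.3, -0.4, 4.8]
gripper_width: 0.1
grasp_force: 2.3
```

{"method": "arm_command", "body": {
  "steps": [0,0,0.002,0,0,0,0.002,0,0,0,0,0]
}}

```text
clock: 23.48
position: [676.9, 108.4, 241.5]
ee_rot: [0.972, -0.234, 0.001, -0.0]
contact_force: [-2.0, 0.9, 5.1]
gripper_width: 0.1
grasp_force: 2.5
```

{"method": "arm_command", "body": {
  "steps": [0,0,0.004,0,0,0,0.004,0,0,0,0.004,0,0,0,0.004,0,0,0,0.004,0,0,0,0.004,0,0,0,0.004,0,0,0,0.004,0,0,0,0.003,0,0,0,0.002,0,0,0,0,0]
}}

```text
clock: 24.85
position: [677.0, 108.4, 204.2]
ee_rot: [0.972, -0.234, 0.001, -0.0]
contact_force: [-3.0, 1.3, 5.7]
gripper_width: 0.2
grasp_force: 2.5
```

{"method": "arm_command", "body": {
  "steps": [0,0,0.002,0,0,0,0.002,0,0,0,0.002,0,0,0,0,0,0,0,0,0]
}}

```text
clock: 25.48
position: [677.0, 108.4, 198.0]
ee_rot: [0.972, -0.234, 0.0, -0.0]
contact_force: [-1.8, 0.3, 5.3]
gripper_width: 0.2
grasp_force: 2.6
```

{"method": "arm_command", "body": {
  "steps": [0,0,-0.01,0,0,0,-0.025,0,0,0,-0.025,0,0,0,0,0,0,0,0,0],
  "grip": 0.06
}}

```text
clock: 26.1
position: [676.3, 108.3, 256.1]
ee_rot: [0.972, -0.235, -0.001, 0.0]
contact_force: [-0.2, -0.1, -0.8]
gripper_width: 60.1
grasp_force: 0.0
```

```bash
python3 look.py w8; python3 - <<'E'
from h import *
b=get_image('side')[:,:,::-1];w=cv2.imread('pics/w8.png')
cv2.imwrite('pics/c8.png',np.hstack([cv2.resize(w,(520,390)),cv2.resize(b[130:224,280:345],(270,390),interpolation=2)]))
E
```

```text
26.1 [676.3 108.3 256.1] psi -27.13 cam [745.4  72.1 397.1] q [ 0.39  0.48  0.22 -0.   -1.31  0.7 ]
```

View pics/c8.png

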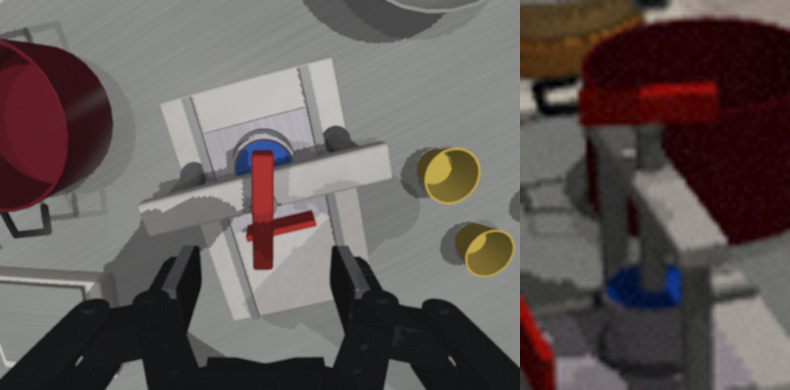

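The former is down in the tin and looks about flush. The bar runs from (262,151) to (262,268) in the crop.

```bash
python3 - <<'E'
from h import *;import pickle
c=pickle.load(open('pics/w8.pkl','rb'));k=640/520
a=np.radians(-27.13);P=[]
for q in((262,151),(262.5,268),(253,151),(272,151)):
    p=atz(c,q[0]*k,q[1]*k,198);P.append(p);d=p[:2]-[676.3,108.3];print(p.round(1),(d@[np.cos(a),np.sin(a)]).round(1),(d@[np.sin(a),-np.cos(a)]).round(1))
# side-view check of former/rim: predicted pixels
s=get_calibration('side');f=lambda p:((proj(s,p)-[280,130])*[270/65,390/94]+[520,0]).round(0)
m=(P[0]+P[1])/2;print('mid',m,np.linalg.norm(P[0]-P[1]))
for z in(66,70,74):print(z,[tuple(f([m[0]+28.5*np.cos(t),m[1]+28.5*np.sin(t),z])) for t in np.arange(0,6.28,np.pi/4)])
E
```

```text
[712.2  91.2 198. ] 39.7 -1.2
[641.2 127.4 198. ] -39.9 -1.0
[714.7  96.  198. ] 39.7 -6.6
[709.5  85.9 198. ] 39.7 4.8
mid [676.71431937 109.32290416 198.        ] 79.67656696561691
66 [(np.float64(698.0), np.float64(275.0)), (np.float64(670.0), np.float64(266.0)), (np.float64(634.0), np.float64(269.0)), (np.float64(612.0), np.float64(282.0)), (np.float64(616.0), np.float64(300.0)), (np.float64(645.0), np.float64(310.0)), (np.float64(682.0), np.float64(306.0)), (np.float64(703.0), np.float64(292.0))]
70 [(np.float64(698.0), np.float64(269.0)), (np.float64(670.0), np.float64(260.0)), (np.float64(634.0), np.float64(263.0)), (np.float64(612.0), np.float64(277.0)), (np.float64(616.0), np.float64(294.0)), (np.float64(645.0), np.float64(304.0)), (np.float64(681.0), np.float64(301.0)), (np.float64(703.0), np.float64(286.0))]
74 [(np.float64(698.0), np.float64(263.0)), (np.float64(669.0), np.float64(254.0)), (np.float64(634.0), np.float64(257.0)), (np.float64(612.0), np.float64(271.0)), (np.float64(616.0), np.float64(288.0)), (np.float64(645.0), np.float64(298.0)), (np.float64(681.0), np.float64(295.0)), (np.float64(703.0), np.float64(280.0))]
```

{"method": "arm_command", "body": {
  "steps": [0,-0.001,0.02,0,0,0,0.03,0,0,0,0.02,0,0,0,0.01,0,0,0,0.004,0,0,0,0,0]
}}

```text
clock: 26.95
position: [677.5, 109.3, 173.6]
ee_rot: [0.972, -0.234, 0.0, -0.0]
contact_force: [0.1, 0.1, 0.8]
gripper_width: 60.1
grasp_force: 0.0
```

{"method": "arm_command", "body": {
  "steps": [0,0,0,0,0,0,0,0,0,0,0,0,0,0,0,0,0,0,0,0,0,0,0,0],
  "grip": 0.005
}}

```text
clock: 27.7
position: [677.7, 109.7, 174.1]
ee_rot: [0.972, -0.234, 0.001, -0.001]
contact_force: [0.9, 3.4, 3.5]
gripper_width: 12.5
grasp_force: 62.3
```

{"method": "arm_command", "body": {
  "steps": [0,0,0,0.08,0,0,0,0.12,0,0,0,0.12,0,0,0,0.12,0,0,0,0.12,0,0,0,0.12,0,0,0,0.12,0,0,0,0.12,0,0,0,0.12,0,0,0,0.12,0,0,0,0.08,0,0,0,0.04,0,0,0,0,0,0,0,0]
}}

```text
clock: 29.45
position: [674.8, 108.2, 173.4]
ee_rot: [-0.64, 0.769, 0.001, -0.003]
contact_force: [-5.7, 0.7, 6.4]
gripper_width: 13.1
grasp_force: 62.6
```

```bash
cat >st.py <<'E'
from h import *
s=read_state();m=R.from_quat(s['ee_rot']).as_matrix();print(s['clock'],s['position'].round(1),np.degrees(np.arctan2(m[1,0],m[0,0])).round(2),s['contact_force'].round(1),s['wrist_torque'].round(2))
E
python3 st.py
```

```text
29.45 [674.8 108.2 173.4] -100.47 [-5.7  0.7  6.4] [0.06 1.66 0.01]
```

{"method": "arm_command", "body": {
  "steps": [0,0,-0.0005,0.02,0,0,0,0.02,0,0,0,0.02,0,0,0,0,0,0,0,0]
}}

```text
clock: 30.08
position: [674.6, 108.2, 173.4]
ee_rot: [-0.617, 0.787, 0.001, -0.003]
contact_force: [-5.1, 0.5, 5.1]
gripper_width: 12.7
grasp_force: 63.1
```

```bash
python3 st.py
```

```text
30.075 [674.6 108.2 173.4] -103.78 [-5.1  0.5  5.1] [0.07 1.52 0.58]
```

{"method": "arm_command", "body": {
  "steps": [0,0,0,0.02,0,0,0,0.02,0,0,0,0]
}}

```text
clock: 30.45
position: [674.4, 107.9, 173.4]
ee_rot: [-0.602, 0.799, 0.001, -0.004]
contact_force: [-5.2, -0.6, 4.4]
gripper_width: 12.4
grasp_force: 72.3
```

```bash
python3 st.py
```

```text
30.45 [674.4 107.9 173.4] -105.98 [-5.2 -0.6  4.4] [-0.39  1.67  0.98]
```

{"method": "arm_command", "body": {
  "steps": [0,0,0,-0.03,0,0,0,0]
}}

```text
clock: 30.7
position: [674.6, 108.2, 173.3]
ee_rot: [-0.613, 0.79, 0.001, -0.003]
contact_force: [-5.9, 1.8, 0.7]
gripper_width: 12.7
grasp_force: 64.4
```

{"method": "arm_command", "body": {
  "steps": [0,0,0,0,0,0,0,0,0,0,0,0,0,0,0,0,0,0,-0.02,0,0,0,-0.04,0,0,0,-0.04,0,0,0,0,0,0,0,0,0],
  "grip": 0.06
}}

```text
clock: 31.82
position: [676.9, 109.3, 273.2]
ee_rot: [-0.612, 0.791, 0.0, -0.0]
contact_force: [-0.7, -0.1, -1.0]
gripper_width: 60.1
grasp_force: 0.0
```

```bash
python3 look.py w9; python3 - <<'E'
from h import *
b=get_image('side')[:,:,::-1];w=cv2.imread('pics/w9.png');cv2.imwrite('pics/side9.png',b)
cv2.imwrite('pics/c9.png',np.hstack([cv2.resize(w,(520,390)),cv2.resize(b[130:224,280:345],(270,390),interpolation=2)]))
E
```

```text
31.825 [676.9 109.3 273.2] psi -104.47 cam [656.3  32.8 414.4] q [ 0.39  0.47  0.25 -0.   -1.35 -0.65]
```

View pics/c9.png

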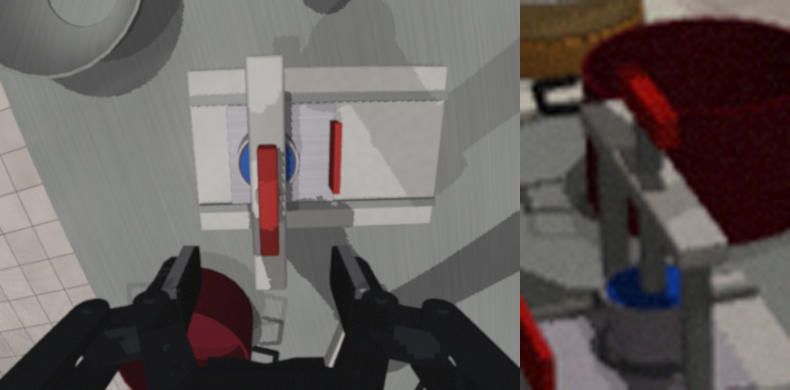

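The bar is parallel to the crossbar, at its stop, with both directions at 1.3° in the view. The former is about level in the tin, and nothing is held. Handing in.

```bash
python3 -c "
from bench import *
print(job_done())"
```

```text
the job is handed in; nothing more can be done
None
```

The job is handed in at about 32 s: the tin is seated, the tray is fully in, the former is level with the rim (to about 1–2 mm), the bar is locked and everything is released. The tray push briefly reached about 50 N of total wrist force against its stop, mostly through the finger; the limits are 120 N at the wrist and 40 N on the arm or gripper body.

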